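Move a fan cover with the lifter and close it up against its neighbour

ROBOT

A 6-joint arm with a two-finger parallel gripper is mounted at the origin on the work surface. World frame = base frame: x ahead of the robot, y to its left, z up, the work surface at z = 0. Lengths are in m, angles in rad, forces in N, time in s.
With the tool pointing down it reaches from about 0.35 to 0.775 m from the base axis. Payload 7.3 kg.
Tool frame: the origin (TCP) lies at the very end of the fingers, on their centre line; the grasp point (between the pads) lies 19 mm behind it; z points along the fingers, y is the direction in which the jaws open and shut (so a half turn about z gives the same grasp; the last joint's range is limited). The gripper opens to 92 mm and grips with 3 to 60 N. Pads are 19 mm wide; open, the fingers measure 130 mm over their backs; the gripper's body (75 mm by 190 mm) begins 47 mm behind the grasp point.
Start: joints at [1.055, 0.342, 1.524, -0, 1.275, -0.146], TCP at [0.19, 0.49, 0.227] pointing down, gripper open.
Joint ranges: [-2.53, 2.53], [-0.77, 2.02], [0.04, 2.7], [-1, 4.14], [0.28, 2.66], [-3.11, 3.11]. Speed limits (rad/s): [2.57, 2.57, 3.14, 3.14, 3.14, 3.14].

INTERFACE

Orientations are given as [roll, pitch, yaw] about the fixed x, y, z axes, in that order (R = Rz(yaw) Ry(pitch) Rx(roll)).
In Python, from cell import robot gives the robot as it stands.
- The arm moves only by the shell command python3 -m pendant 'ROWS' [OPENING] [FORCE]. ROWS is JSON, a list of rows, each a list of 2 entries, a list of its own where there are three numbers: the shift along the tool's x, y, z in mm, then the turn about the tool's z in degrees. In form: [[[x, y, z], turn], ...]. A call has 1 to 10 rows; each row is the pose to reach, as a shift and turn from the pose measured when the call began, along the tool's axes at that moment; what a row does not reach only later rows make up. A row lasts 1/12 s, in which the tool goes at most 41.7 mm and 7.16 degrees, less where a joint would pass 70% of its speed; a pose out of reach is approached as far as the arm can. A call with a gripper value outside its range is refused whole. OPENING is the opening, from 0 (shut) to 1 (fully open), set as the call begins (- or left out, the last holds). The fingers move at their own pace and stop on an object; FORCE is the grip in N (left out, the last holds). Time passes only in rows, so rows that repeat a pose let the fingers close. It gives the time, the measured TCP pose, the force and the opening at its end, in the units of the state.
- robot.observe(): the state, without advancing time (a new reading comes with each control period).
- robot.read_camera(name): name is "scene" or "top" or "wrist"; returns the picture (420x560x3 uint8, red, green, blue); there is no depth.
- robot.calibration(name): a dict with "vfov" (degrees; the focal length in pixels is half the picture's height over the tangent of half this angle, whatever the lens; pixels are square), "cx", "cy" (the principal point, pixels), "rvec" (rotation vector, rad) and "tvec" (3), from world to camera coordinates, as OpenCV has them. Camera axes: x right, y down, z forward; pixel columns grow to the right and rows downward; lengths in m; the calibration is good to about 2 mm. A picture is of the moment at which its call begins: read the wrist's pose just before it. calibration takes no time and is no camera call; for the wrist camera it gives the pose at the moment of the call.
- robot.hand_in(): hands the job in, once; it reports no verdict.
Trained networks look in the newest picture that a camera, given by its name, has taken for a name from the list of things; names that differ only in an ending like _2 or _b are one class to them, and where a whole thing is asked for, a point or a joint stands for the part that bears it (a point fixed in the world has none). Each returns a list of dicts, best first, with "p" (0 to 1); they miss things now and then, are a little off and sometimes report something else, mostly with a low value. They report only what shows in the picture. A call takes as long as a camera call. They do not tell look-alikes from the thing itself.
- robot.find_in(camera, query): "xy" ([column, row] as shares, 0 to 1, of the picture: columns of its width, rows of its height, amid what is visible of it).
The state is a dict: "time": time; "qpos": joint angles; "qvel": joint speeds; "joint_efforts": joint torques, N m; "tool_pos": TCP position; "tool_rot": TCP orientation; "contact_force": force on the tool from outside, world axes, zero at the start; "torque": the same for the moment, N m; "opening": finger opening in m.
Only numpy, scipy, OpenCV 4.12 (cv2) and the standard library are available. Lean on these libraries where they do the work, as an engineer would, in place of code of your own. Each camera call takes 0.05 s, during which the arm holds its last target.

TASK

Take the flat steel lifter from its rest pad, slide its blade under the square fan cover on the grey inspection stand, lift the cover off and set it down gently on the carrier's two rails. Then close the gap, so that it lies flat, in line with and flush against the cover already there, which stays up against the end stop, and lay the lifter flat back on its pad as it was. The covers must not be touched by the gripper or arm, nor fall or flip over, and the tape roll, screwdriver, bin and impeller stay where they are.

Things in the scene. Friction and masses are not known exactly. Their poses are not given: they have to be found in the camera images.
- lifter: steel lifter (like a trowel), 0.2 kg, with a wooden handle over its rear. Origin: underside of the blade, below mid-handle; x to the blade's front edge, z up. Flat blade 3 mm thick, 46 wide, x = -40 to +115 mm. Handle: bar along x from -41 to +35 mm, 20 wide, z = 49 to 75 mm, on two posts (x = -34 to -22 and 20 to 32). The blade ahead of x = +35 carries. Balances near x = +20 mm
- pad: black rubber rest pad of the lifter, fixed, 175 x 75 x 4 mm, on the table. Origin at table level where the lifter's origin belongs, 50 mm from the pad's rear edge on its centre line; x along the pad as the lifter lies on it, z up
- cover: the fan cover to move: loose black plastic square 80 x 80 x 8 mm with a round boss (36 mm across, 4 mm high) in the middle of its top, flat underneath, about 0.12 kg. Origin: centre of its underside; x and y along its edges. It starts on the stand's rails
- neighbour: an equal fan cover, loose, that already lies on the carrier's rails against the end stop. Origin: centre of its underside; its x points to the end stop
- stand: grey inspection stand, fixed: block 100 (x) x 92 mm, 32 mm high, on top two rubber rails along x, 9 mm wide, 14 high, 60 mm clear between them, rail tops 46 mm above the table; both ends open between the rails. Origin: table level, centre; x along the rails, its -x end faces the middle of the table
- carrier: aluminium carrier, fixed: base 3 mm thick, 92 wide, x = -150 to +90 mm; two rubber rails along x (-150 to +82), 9 mm wide, 60 mm clear between them, tops 17 mm above the table. End stop across +x: inner face x = +82 mm, 27 high; -x end open. Origin: table level, on the centre line; x points to the end stop. The cover belongs at about x = -39 mm, the neighbour lies at +41
- tape: bystander: roll of paper tape, 68 mm across, 19 mm high
- screwdriver: bystander: screwdriver lying on the table
- bin: bystander: small grey plastic bin 85 x 85 x 40 mm
- impeller: bystander: black fan impeller 84 mm across, 30 mm high
Mind the look-alikes: they are no part of the job. There is more than one size of the pad; the one meant has the size given above. Several things have the shape of the lifter; the one meant has the colours described above.

How it is judged:
By the outcome, as a careful person would: the job done as asked, in the order asked, and still so for the second after the job is handed in, with the robot touching nothing.
It also fails if it takes over 67 s, if anything falls off the work surface, if the arm or the gripper's body presses on something with over 40 N, if the wrist force passes 120 N, or if a joint passes its speed limit or range.

## Working session

There is one attempt and no reset: what is moved stays moved. The work goes in short steps, Python scripts to look and compute and a shell command to move; the robot and the scene stay as the last step left them, time stands still between calls to the robot, and variables do not carry over. Pictures are saved under pics/ and viewed, and the job is handed in when it is done.

```bash
ls; mkdir -p pics; python3 - <<'E'
from cell import robot
import cv2
s=robot.observe(); print(s)
for n in("scene","top","wrist"):
    im=robot.read_camera(n); cv2.imwrite(f"pics/{n}0.png",im[:,:,::-1]); print(n,robot.calibration(n))
E
```

```text
pics
{'time': 0.0, 'qpos': array([ 1.05499177e+00,  3.42721837e-01,  1.52501397e+00, -3.14359028e-06,
        1.27540223e+00, -1.45982563e-01]), 'qvel': array([-0.00203563,  0.00043123, -0.00122895,  0.00112831, -0.00140054,
       -0.00074546]), 'joint_efforts': array([ 6.69018136e-04, -4.31241417e+01, -2.44221425e+01,  7.16616260e-02,
        5.60111634e-02, -1.00528064e-04]), 'tool_pos': array([0.18952947, 0.48915843, 0.22604649]), 'tool_rot': array([-3.14006327e+00, -2.21824526e-04,  2.77177141e+00]), 'contact_force': array([0.09246006, 0.5197949 , 0.01190765]), 'torque': array([ 0.00709003, -0.02519226,  0.05096912]), 'opening': 0.09154709359161473}
scene {'vfov': 51.955810165400635, 'cx': 289.8240550483663, 'cy': 210.21691802870978, 'rvec': array([ 1.28567105,  2.28730668, -0.94434197]), 'tvec': array([ 0.28445121, -0.33961107,  1.38496606])}
top {'vfov': 51.304736784673665, 'cx': 279.9434859845566, 'cy': 209.86513272747752, 'rvec': array([ 2.08989571, -2.14134618,  0.17757539]), 'tvec': array([0.06941594, 0.58930109, 1.15238512])}
wrist {'vfov': 65.2582281153311, 'cx': 283.2183053059493, 'cy': 212.64534247087795, 'rvec': array([-2.36973451, -1.62440867, -0.2519218 ]), 'tvec': array([-0.52473518, -0.03835122,  0.39358997])}
```

View pics/scene0.png

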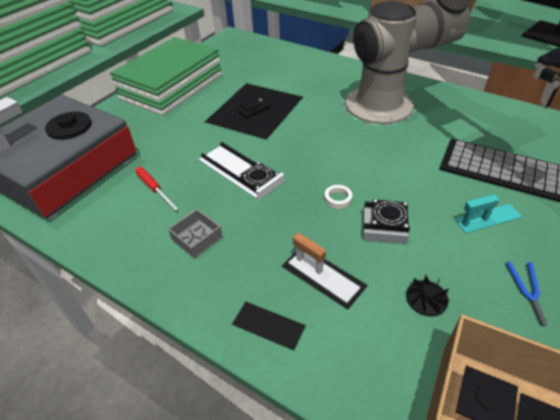

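View pics/top0.png

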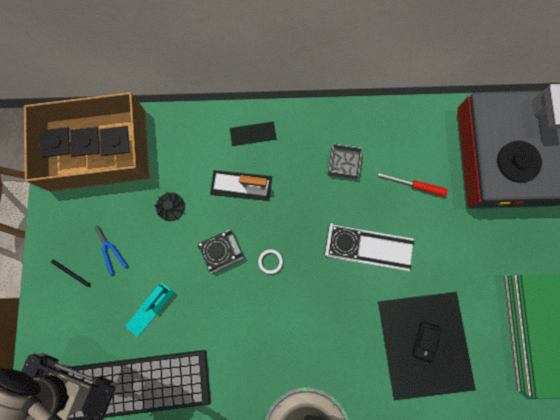

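View pics/wrist0.png

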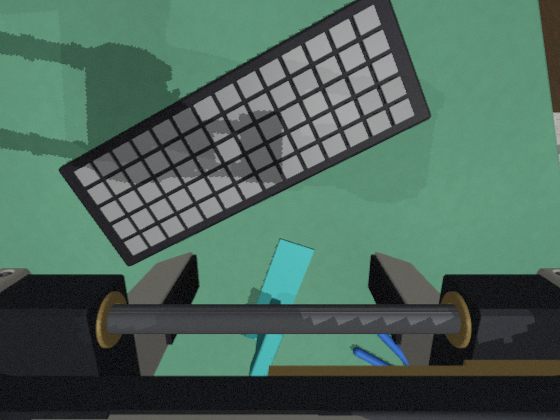

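The scene camera shows the white lifter with its brown handle on its black pad at about (325,270), the stand with the cover at (387,220), and the carrier with the neighbour at (242,170). In the top view they are at (241,185), (221,251) and (370,247). The cyan lifter at (150,308) and the small black pad at (252,133) are look-alikes.

```bash
cat > h.py <<'E'
from cell import robot
import cv2, numpy as np
from scipy.spatial.transform import Rotation as Ro
def cal(n,H=420):
    c=robot.calibration(n); f=H/2/np.tan(np.radians(c['vfov']/2))
    K=np.array([[f,0,c['cx']],[0,f,c['cy']],[0,0,1]]); R=Ro.from_rotvec(c['rvec']).as_matrix()
    return K,R,np.array(c['tvec'])
def p2w(C,uv,z):
    K,R,t=C; d=R.T@np.linalg.inv(K)@np.array([uv[0],uv[1],1.]); o=-R.T@t
    return o+d*(z-o[2])/d[2]
def w2p(C,P):
    K,R,t=C; q=K@(R@np.asarray(P,float)+t); return q[:2]/q[2]
def snap(n,f):
    C=cal(n); s=robot.observe(); im=robot.read_camera(n); cv2.imwrite(f"pics/{f}.png",im[:,:,::-1]); return im,C,s
E
python3 - <<'E'
from h import *
C=cal("top")
for q,z in(("lifter",.06),("pad",0),("cover",.05),("neighbour",.025),("stand",.05),("carrier",.015)):
    for r in robot.find_in("top",q)[:3]:
        uv=np.array(r['xy'])*[560,420]; print(q,round(r['p'],2),uv.round(),p2w(C,uv,z).round(3))
W=cal("wrist"); s=robot.observe(); R=Ro.from_euler('xyz',s['tool_rot']).as_matrix()
o=-W[1].T@W[2]; print("cam in tool",R.T@(o-s['tool_pos']),(R.T@W[1].T).round(3))
for nm,uv,z in(("liftpad L",(212,184),0),("liftpadR",(271,186),0),("stand",(221,251),.05),("standR",(243,245),.03),("carL",(327,246),.01),("carR",(413,252),.01)):print(nm,p2w(C,uv,z).round(3))
E
```

```text
lifter 0.81 [146. 310.] [0.33  0.415 0.06 ]
lifter 0.64 [241. 183.] [0.669 0.162 0.06 ]
pad 0.86 [244. 186.] [0.675 0.16  0.   ]
pad 0.74 [254. 131.] [0.845 0.13  0.   ]
cover 0.69 [217. 251.] [0.483 0.23  0.05 ]
neighbour 0.81 [343. 240.] [ 0.506 -0.119  0.025]
neighbour 0.73 [381. 247.] [ 0.485 -0.223  0.025]
stand 0.8 [235. 250.] [0.483 0.182 0.05 ]
stand 0.71 [216. 251.] [0.481 0.232 0.05 ]
carrier 0.89 [381. 249.] [ 0.481 -0.224  0.015]
cam in tool [ 0.08414172  0.00069737 -0.15900036] [[ 0.    -0.952 -0.306]
 [ 1.     0.001 -0.001]
 [ 0.001 -0.306  0.952]]
liftpad L [0.684 0.254 0.   ]
liftpadR [0.673 0.081 0.   ]
stand [0.482 0.219 0.05 ]
standR [0.499 0.161 0.03 ]
carL [ 0.492 -0.074  0.01 ]
carR [ 0.47  -0.314  0.01 ]
```

```bash
python3 -m pendant '[[[-40,-16,-5],6],[[-80,-32,-10],12],[[-120,-48,-15],18],[[-160,-64,-20],24],[[-198,-81,-25],31],[[-236,-97,-30],38],[[-274,-113,-35],45],[[-312,-129,-40],52],[[-350,-145,-45],59],[[-388,-160,-50],66]]' 1 50; python3 - <<'E'
from h import *
s=robot.observe();R=Ro.from_euler('xyz',s['tool_rot']).as_matrix()
print(s['tool_pos'],s['tool_rot'],1000*R.T@(np.array([.58,.10,.28])-s['tool_pos']))
E
```

```text
time: 1.28
tool_pos: [0.4904, 0.2024, 0.2764]
tool_rot: [3.141, -0.0, 1.614]
contact_force: [1.1, 1.2, 0.3]
opening: 0.092
[0.49036608 0.2023899  0.27642482] [ 3.14130263e+00 -1.37214465e-04  1.61367618e+00] [-106.13760455   85.16345017   -3.5650441 ]
```

```bash
python3 -m pendant '[[[-30,25,0],0],[[-60,48,0],0],[[-90,70,0],0],[[-106,85,0],0],[[-106,85,0],0],[[-106,85,0],0]]' ; python3 - <<'E'
from h import *
im,C,s=snap("wrist","w1");print(s['tool_pos'],s['tool_rot'])
for q,z in(("lifter",.03),("pad",0),("cover",.05),("neighbour",.025),("stand",.05),("carrier",.015)):
    for r in robot.find_in("wrist",q)[:3]:
        uv=np.array(r['xy'])*[560,420]; print(q,round(r['p'],2),uv.round(),p2w(C,uv,z).round(3))
E
```

```text
time: 1.78
tool_pos: [0.5802, 0.0991, 0.2758]
tool_rot: [-3.141, -0.0, 1.611]
contact_force: [-0.0, 1.0, 0.0]
opening: 0.092
[0.58016905 0.0991216  0.2757641 ] [-3.14078367e+00 -3.84575596e-04  1.61138028e+00]
lifter 0.93 [366. 125.] [0.675 0.166 0.03 ]
cover 0.86 [197.  50.] [0.482 0.237 0.05 ]
neighbour 0.56 [220. 337.] [ 0.494 -0.148  0.025]
stand 0.67 [229.  96.] [0.516 0.192 0.05 ]
carrier 0.67 [218. 351.] [ 0.489 -0.182  0.015]
```

View pics/w1.png

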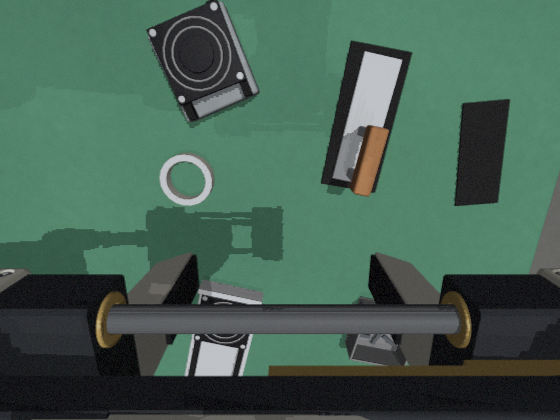

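The wrist picture shows the lifter on its pad, with pad corners at about (352,41), (411,52), (322,183) and (375,193). The stand and cover are at about (203,60), with the bare end of the stand at lower right, and the tape is at (187,180).

```bash
python3 - <<'E'
import cv2
a=cv2.imread("pics/w1.png")
cv2.imwrite("pics/w1a.png",cv2.resize(a[30:205,310:425],None,fx=3.4,fy=3.4,interpolation=cv2.INTER_CUBIC))
cv2.imwrite("pics/w1b.png",cv2.resize(a[0:130,140:265],None,fx=4.6,fy=4.6,interpolation=cv2.INTER_CUBIC))
E
```

```text
(no output)
```

View pics/w1a.png

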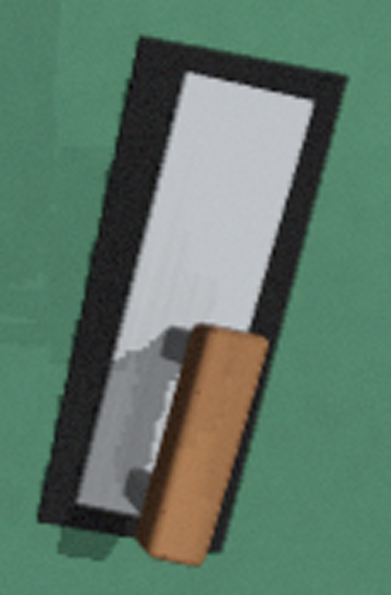

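View pics/w1b.png

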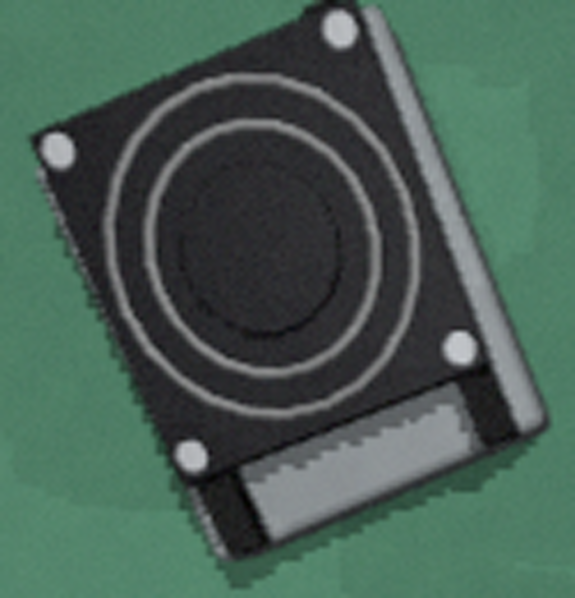

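```bash
cat >> h.py <<'E'
def fit2(loc,wor):
    # planar rigid fit -> x,y,yaw, residual mm
    a=np.array(loc,float);b=np.array(wor,float)[:,:2];ac=a.mean(0);bc=b.mean(0)
    H=(a-ac).T@(b-bc);th=np.arctan2(H[0,1]-H[1,0],H[0,0]+H[1,1]);R=np.array([[np.cos(th),-np.sin(th)],[np.sin(th),np.cos(th)]])
    t=bc-R@ac;return t,th,(1000*np.linalg.norm(a@R.T+t-b,axis=1)).round(1)
E
python3 - <<'E'
from h import *
s=robot.observe();C=cal("wrist")
A=lambda u,v:(310+(u+.5)/3.4-.5,30+(v+.5)/3.4-.5)
B=lambda u,v:(140+(u+.5)/4.6-.5,(v+.5)/4.6-.5)
def go(nm,pts,f,z,loc):
    w=[p2w(C,f(*p),z) for p in pts];t,th,r=fit2(np.array(loc)/1000,w);print(nm,t.round(4),np.degrees(th).round(2),r)
go("pad",[(140,38),(347,76),(40,521),(221,550)],A,.004,[(125,37.5),(125,-37.5),(-50,37.5),(-50,-37.5)])
go("lifter",[(186,72),(314,101),(78,503)],A,.007,[(115,23),(115,-23),(-40,23)])
go("handle",[(203,325),(268,338)],A,.079,[(35,10),(35,-10)])
go("cover",[(340,28),(58,151),(460,348),(191,457)],B,.054,[(34,-34),(34,34),(-34,-34),(-34,34)])
go("coverc",[(32,135),(490,365),(185,480)],B,.054,[(40,40),(-40,-40),(-40,40)])
go("stand",[(232,555),(518,437)],B,.046,[(-50,39),(-50,-39)])
for p in [(232,555),(518,437)]:print(p2w(C,B(*p),.046))
E
```

```text
pad [0.6734 0.1351] 82.99 [0.8 0.4 0.7 1.1]
lifter [0.6737 0.1352] 81.16 [0.3 0.4 0.4]
handle [0.6719 0.1347] 81.78 [0.4 0.4]
cover [0.4813 0.234 ] 112.74 [1.3 1.  1.  1.3]
coverc [0.4823 0.2343] 112.23 [0.6 0.7 1.1]
stand [0.4846 0.227 ] 113.58 [0.4 0.4]
[0.46924764 0.16578949 0.046     ]
[0.53992246 0.19663156 0.046     ]
```

```bash
cat > d.py <<'E'
import sys
from h import *
# usage d.py x y z yawdeg -> shift(mm)/turn of TCP; or L prefix: lifter-origin pose using lt.npy
s=robot.observe();a=[float(v) for v in sys.argv[1:5]]
R=Ro.from_euler('xyz',s['tool_rot']).as_matrix();d=1000*R.T@(np.array(a[:3])-s['tool_pos'])
y=np.degrees(s['tool_rot'][2]);t=-((a[3]-y+180)%360-180)
print("t",round(s['time'],2),"pos",s['tool_pos'].round(4),"yaw",round(y,2),"F",s['contact_force'].round(1),"op",round(s['opening'],4),"q",s['qpos'].round(2))
print("shift",d.round(1),"turn",round(t,2))
E
python3 d.py .6742 .1429 .12 81.4; python3 d.py .6742 .1429 .047 81.4
```

```text
t 2.13 pos [0.5794 0.101  0.2768] yaw 92.54 F [ 0.4  0.1 -0.2] op 0.0919 q [ 0.04  0.43  1.25  0.    1.46 -0.  ]
shift [ 37.6  96.5 156.9] turn 11.14
t 2.13 pos [0.5794 0.101  0.2768] yaw 92.54 F [ 0.4  0.1 -0.2] op 0.0919 q [ 0.04  0.43  1.25  0.    1.46 -0.  ]
shift [ 37.6  96.4 229.9] turn 11.14
```

```bash
python3 -m pendant '[[[9,22,36],4],[[18,48,72],8],[[30,75,105],11],[[38,96,135],11],[[38,96,157],11],[[38,96,157],11],[[38,96,157],11]]' 1 60; python3 - <<'E'
from h import *
im,C,s=snap("wrist","w2")
for _ in range(2): print(robot.observe()['tool_pos'])
E
python3 d.py .6742 .1429 .047 81.4
```

```text
time: 2.72
tool_pos: [0.6726, 0.1437, 0.1186]
tool_rot: [-3.139, 0.001, 1.424]
contact_force: [0.5, -0.5, 0.7]
opening: 0.0918
[0.67369036 0.14355727 0.12110857]
[0.67369036 0.14355727 0.12110857]
t 2.77 pos [0.6737 0.1436 0.1211] yaw 81.57 F [ 0.1 -0.2  0.7] op 0.0915 q [0.1  0.73 1.15 0.   1.26 0.25]
shift [-0.6  0.5 74.1] turn 0.17
```

View pics/w2.png

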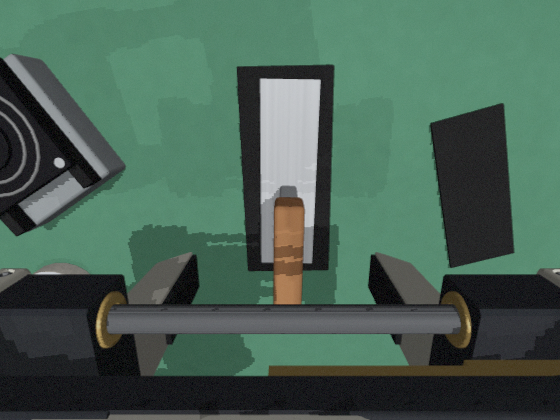

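The picture shows the lifter vertical in the image, with the blade front at (260..320,79) and the handle at (289,205), centred between the fingers. I'll descend and grip.

```bash
python3 -m pendant '[[[0,0,20],0],[[0,0,40],0],[[0,0,60],0],[[0,0,74],0],[[0,0,74],0],[[0,0,74],0]]'; python3 -m pendant '[[[0,0,0],0],[[0,0,0],0],[[0,0,0],0],[[0,0,0],0],[[0,0,0],0],[[0,0,0],0],[[0,0,0],0],[[0,0,0],0],[[0,0,0],0],[[0,0,0],0]]' 0 60
```

```text
time: 3.27
tool_pos: [0.6746, 0.1435, 0.0497]
tool_rot: [3.137, -0.001, 1.423]
contact_force: [-0.1, 0.2, 0.8]
opening: 0.0918
time: 4.1
tool_pos: [0.6745, 0.1435, 0.0496]
tool_rot: [3.138, -0.001, 1.424]
contact_force: [0.0, -0.1, 0.6]
opening: 0.0297
```

```bash
python3 -m pendant '[[[0,0,3],0],[[0,0,3],0],[[0,0,3],0],[[0,0,3],0],[[0,0,3],0],[[0,0,3],0]]' 0 60;python3 - <<'E'
from h import *
snap("wrist","w3");s=robot.observe();print(s['tool_pos'],s['tool_rot'],s['opening'],s['contact_force'])
E
```

```text
time: 4.6
tool_pos: [0.6743, 0.1435, 0.0463]
tool_rot: [3.138, -0.001, 1.423]
contact_force: [-0.8, 0.0, -1.7]
opening: 0.0194
[0.67436185 0.1434837  0.04636817] [ 3.13805885e+00 -9.51042469e-04  1.42346357e+00] 0.01975257838250939 [ 0.65804458 -0.14576963 -1.72236207]
```

View pics/w3.png

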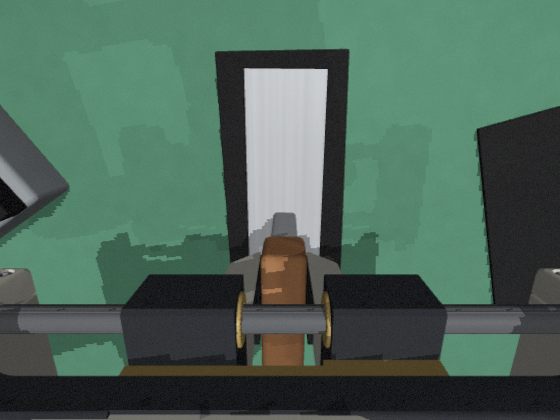

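```bash
python3 - <<'E'
from h import *
C=cal("wrist");s=robot.observe();a=cv2.imread("pics/w3.png")
R=Ro.from_euler('xyz',s['tool_rot']).as_matrix()
g=a[:,:,1].astype(int)
print("row",[ (r,g[r,286]) for r in range(62,75)])
print("cols@90",[(c,g[90,c]) for c in list(range(240,250))+list(range(322,332))]);print("cols@180",[(c,g[180,c]) for c in list(range(242,252))+list(range(318,328))])
for uv,z in(((245,68.5),.007),((327,68.5),.007),((286,51),.004)):
    w=p2w(C,uv,z);print(uv,w.round(4),(1000*R.T@(w-s['tool_pos'])).round(1))
E
```

```text
row [(62, np.int64(34)), (63, np.int64(39)), (64, np.int64(32)), (65, np.int64(31)), (66, np.int64(37)), (67, np.int64(34)), (68, np.int64(83)), (69, np.int64(195)), (70, np.int64(203)), (71, np.int64(202)), (72, np.int64(201)), (73, np.int64(202)), (74, np.int64(202))]
cols@90 [(240, np.int64(42)), (241, np.int64(35)), (242, np.int64(35)), (243, np.int64(33)), (244, np.int64(99)), (245, np.int64(174)), (246, np.int64(194)), (247, np.int64(195)), (248, np.int64(197)), (249, np.int64(199)), (322, np.int64(204)), (323, np.int64(203)), (324, np.int64(201)), (325, np.int64(200)), (326, np.int64(181)), (327, np.int64(38)), (328, np.int64(33)), (329, np.int64(34)), (330, np.int64(34)), (331, np.int64(33))]
cols@180 [(242, np.int64(35)), (243, np.int64(39)), (244, np.int64(36)), (245, np.int64(35)), (246, np.int64(68)), (247, np.int64(147)), (248, np.int64(187)), (249, np.int64(188)), (250, np.int64(191)), (251, np.int64(192)), (318, np.int64(192)), (319, np.int64(193)), (320, np.int64(191)), (321, np.int64(182)), (322, np.int64(146)), (323, np.int64(32)), (324, np.int64(39)), (325, np.int64(38)), (326, np.int64(39)), (327, np.int64(36))]
(245, 68.5) [0.6682 0.2501 0.007 ] [104.5 -21.9  39.4]
(327, 68.5) [0.7133 0.2434 0.007 ] [104.5  23.7  39.6]
(286, 51) [0.6921 0.2559 0.004 ] [113.8   0.9  42.5]
```

```bash
python3 -m pendant '[[[0,0,-8],0],[[0,0,-16],0],[[0,0,-30],0],[[0,0,-45],0],[[0,0,-60],0],[[0,0,-72],0],[[0,0,-72],0],[[0,0,-72],0]]';python3 d.py .5612 .0477 .118 113
```

```text
time: 5.32
tool_pos: [0.6746, 0.1435, 0.1195]
tool_rot: [3.136, -0.001, 1.424]
contact_force: [-0.2, 0.3, -2.2]
opening: 0.0196
t 5.32 pos [0.6746 0.1435 0.1195] yaw 81.56 F [-0.2  0.3 -2.2] op 0.0196 q [0.1  0.73 1.16 0.   1.25 0.25]
shift [-111.4  -98.1    0.8] turn -31.44
```

```bash
python3 -m pendant '[[[-15,-13,0],-4],[[-30,-26,0],-8],[[-48,-42,0],-13],[[-66,-58,0],-18],[[-84,-74,0],-23],[[-98,-87,0],-27],[[-108,-95,0],-30],[[-111,-98,0],-31.4],[[-111,-98,0],-31.4],[[-111,-98,0],-31.4]]';python3 - <<'E'
from h import *
im,C,s=snap("wrist","w4");print(s['tool_pos'],s['tool_rot'])
cv2.imwrite("pics/w4z.png",cv2.resize(cv2.imread("pics/w4.png")[0:250,130:430],None,fx=2.4,fy=2.4,interpolation=cv2.INTER_CUBIC))
E
```

```text
time: 6.15
tool_pos: [0.5611, 0.048, 0.1183]
tool_rot: [3.137, 0.001, 1.97]
contact_force: [0.8, -0.7, -2.4]
opening: 0.0196
[0.56108359 0.04802512 0.11830498] [3.13678643e+00 1.19464378e-03 1.97013423e+00]
```

View pics/w4z.png

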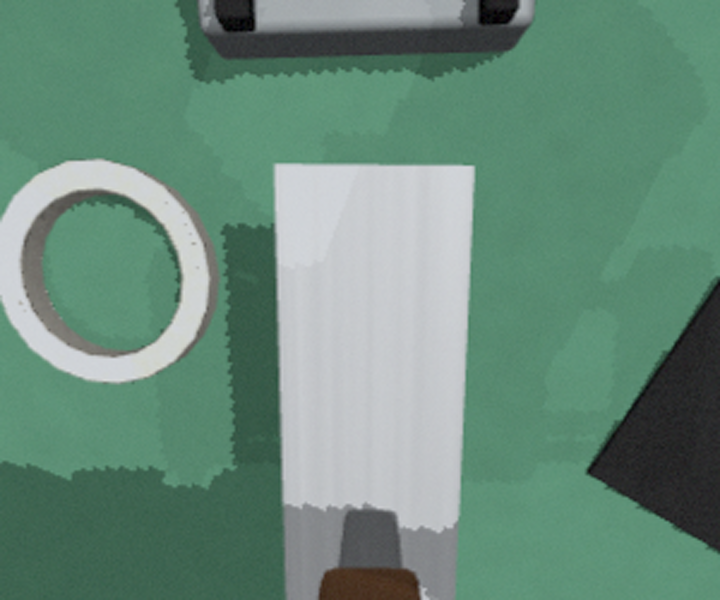

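The lifter is held level with its blade front at zoomed (274..474,165). Ahead of it is the stand's near end, with rail ends at (217–255,28) and (480–518,22). The tape is to the left at (110,270).

```bash
python3 - <<'E'
from h import *
C=cal("wrist");s=robot.observe();R=Ro.from_euler('xyz',s['tool_rot']).as_matrix()
Z=lambda u,v:(130+(u+.5)/2.4-.5,(v+.5)/2.4-.5)
def T(p,z):
    w=p2w(C,Z(*p),z);return w.round(4),(1000*R.T@(w-s['tool_pos'])).round(1)
for n,p,z in(("railLo",(217,31),.046),("railLi",(255,30),.046),("railRi",(480,24),.046),("railRo",(518,23),.046),("tipL",(274,165),.0759+.003),("tipR",(474,166),.0789),("post",(372,510),.0789)):print(n,*T(p,z))
cen=np.mean([p2w(C,Z(*p),.046) for p in((217,31),(255,30),(480,24),(518,23))],0);d=p2w(C,Z(518,23),.046)-p2w(C,Z(217,31),.046)
print(cen,np.degrees(np.arctan2(d[1],d[0]))+90)
E
```

```text
railLo [0.4711 0.1619 0.046 ] [139.9 -39.3  72. ]
railLi [0.4801 0.1659 0.046 ] [140.1 -29.5  72. ]
railRi [0.5329 0.1898 0.046 ] [141.5  28.4  72.3]
railRo [0.5418 0.1938 0.046 ] [141.8  38.2  72.4]
tipL [0.5005 0.1362 0.0789] [104.7 -22.1  39.2]
tipR [0.5433 0.1541 0.0789] [104.6  24.3  39.4]
post [0.5543 0.0677 0.0789] [20.7  0.8 39.4]
[0.50647738 0.17783208 0.046     ] 114.32281933623497
```

```bash
python3 -m pendant '[[[0,0,10],-0.8],[[0,0,22],-0.8],[[0,0,34],-0.8],[[0,0,38],-0.8],[[0,0,38],-0.8],[[0,0,38],-0.8]]';python3 - <<'E'
from h import *
im,C,s=snap("wrist","w5");print(s['tool_pos'],s['tool_rot'])
snap("scene","s5")
a=cv2.imread("pics/w5.png")[0:250,130:430];b=cv2.imread("pics/s5.png")[150:270,320:470]
cv2.imwrite("pics/w5z.png",cv2.resize(a,None,fx=2,fy=2,interpolation=cv2.INTER_CUBIC))
cv2.imwrite("pics/s5z.png",cv2.resize(b,None,fx=4,fy=4,interpolation=cv2.INTER_CUBIC))
E
```

```text
time: 6.7
tool_pos: [0.5617, 0.0485, 0.08]
tool_rot: [3.137, 0.001, 1.985]
contact_force: [0.3, 0.1, -1.5]
opening: 0.0194
[0.56166509 0.04852909 0.0799794 ] [3.13702420e+00 1.11450474e-03 1.98492962e+00]
```

View pics/w5z.png

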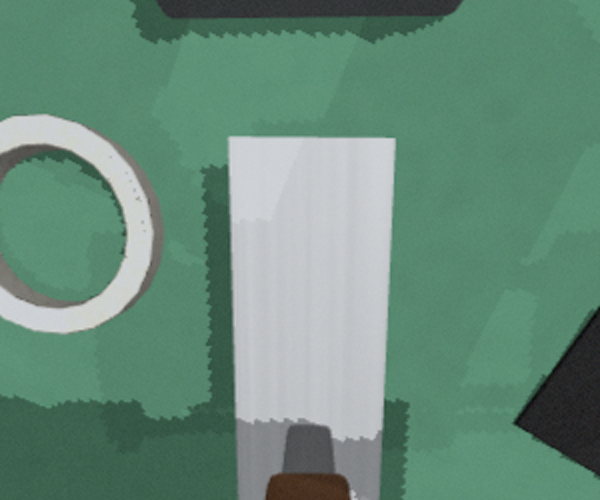

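View pics/s5z.png

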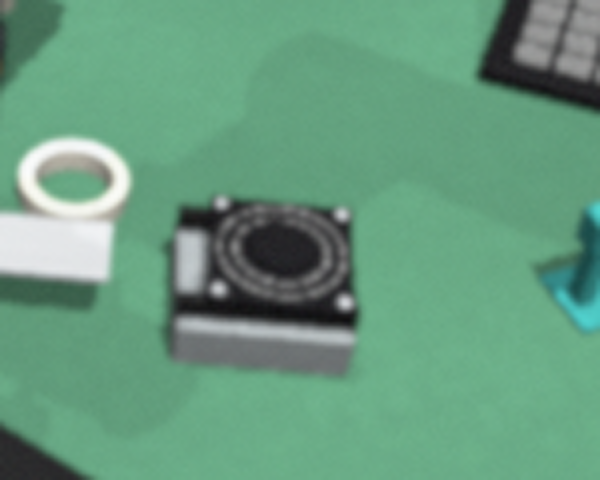

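The blade is level and centred on the stand end: blade centre column 312, stand centre about 313. I'll advance until the tip is just inside the rails and check.

```bash
python3 -m pendant '[[[8,0,0],0],[[20,0,0],0],[[34,0,0],0],[[46,0,0],0],[[46,0,0],0],[[46,0,0],0]]';python3 - <<'E'
from h import *
im,C,s=snap("wrist","w6");print(s['tool_pos'],s['tool_rot'])
snap("scene","s6")
a=cv2.imread("pics/w6.png")[0:250,130:430];b=cv2.imread("pics/s6.png")[150:270,320:470]
cv2.imwrite("pics/w6z.png",cv2.resize(a,None,fx=2,fy=2,interpolation=cv2.INTER_CUBIC))
cv2.imwrite("pics/s6z.png",cv2.resize(b,None,fx=4,fy=4,interpolation=cv2.INTER_CUBIC))
E
```

```text
time: 7.3
tool_pos: [0.5432, 0.0918, 0.0809]
tool_rot: [3.135, 0.002, 1.987]
contact_force: [-0.8, -0.3, -1.5]
opening: 0.0195
[0.54316711 0.0917937  0.08094899] [3.13535257e+00 2.05872484e-03 1.98706849e+00]
```

View pics/w6z.png

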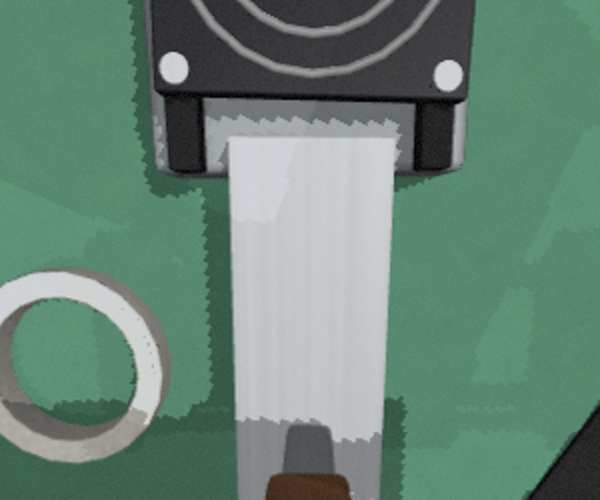

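View pics/s6z.png

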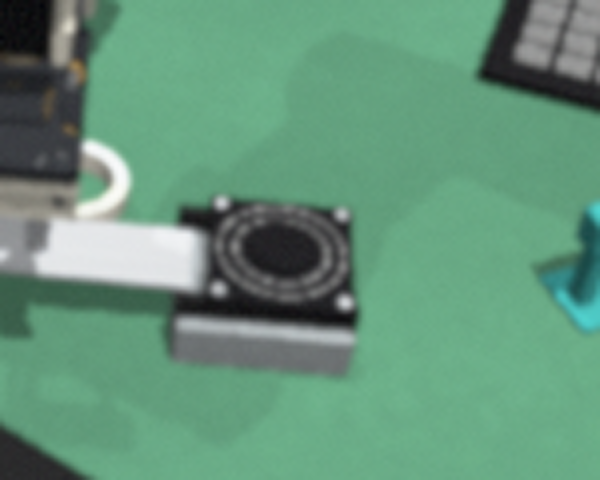

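```bash
python3 - <<'E'
from h import *
C=cal("wrist");s=robot.observe();R=Ro.from_euler('xyz',s['tool_rot']).as_matrix()
Z=lambda u,v:(130+(u+.5)/2-.5,(v+.5)/2-.5)
def T(p,z): w=p2w(C,Z(*p),z);return (1000*R.T@(w-s['tool_pos'])).round(1)
for n,p,z in(("scrL",(173,67),.054),("scrR",(448,75),.054),("edgeL",(157,93),.054),("edgeR",(468,102),.054),("railL",(185,172),.046),("railR",(434,170),.046),("tipL",(229,138),.0415),("tipR",(395,138),.0415),("postF",(310,425),.0415)):print(n,T(p,z))
E
```

```text
scrL [119.8 -34.   26.4]
scrR [118.1  35.6  26.8]
edgeL [113.8 -38.5  26.4]
edgeR [111.9  41.2  26.9]
railL [ 95.5 -33.8  34.4]
railR [96.  34.9 34.9]
tipL [104.6 -21.9  39. ]
tipR [104.6  24.3  39.3]
postF [20.7  0.8 39.3]
```

```bash
python3 -m pendant '[[[8,0,0],0.2],[[18,0,0],0.4],[[30,0,0],0.6],[[42,0,0],0.8],[[54,0,0],1.0],[[66,0,0],1.2],[[76,0,0],1.4],[[84,0,0],1.4],[[87,0,0],1.4],[[87,0,0],1.4]]';python3 - <<'E'
from h import *
im,C,s=snap("wrist","w7");print(s['tool_pos'],s['tool_rot'])
snap("scene","s7")
a=cv2.imread("pics/w7.png")[0:300,130:430];b=cv2.imread("pics/s7.png")[150:270,320:470]
cv2.imwrite("pics/w7z.png",cv2.resize(a,None,fx=2,fy=2,interpolation=cv2.INTER_CUBIC))
cv2.imwrite("pics/s7z.png",cv2.resize(b,None,fx=4,fy=4,interpolation=cv2.INTER_CUBIC))
E
```

```text
time: 8.23
tool_pos: [0.5083, 0.1712, 0.0807]
tool_rot: [3.135, 0.002, 1.962]
contact_force: [0.4, -0.2, -2.2]
opening: 0.0198
[0.50826971 0.17121496 0.08070396] [3.13517746e+00 2.04547673e-03 1.96236718e+00]
```

View pics/w7z.png

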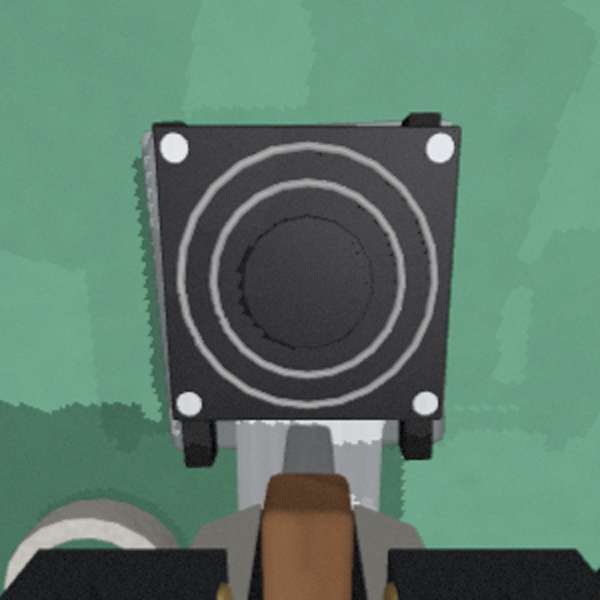

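View pics/s7z.png

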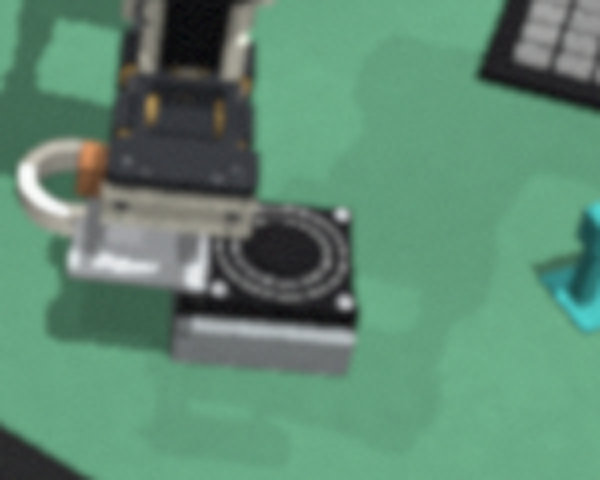

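```bash
python3 -m pendant '[[[2,0,0],0],[[2.5,0,0],0],[[2.5,0,-2],0],[[2.5,0,-4],0],[[2.5,0,-6],0],[[2.5,0,-8],0],[[2.5,0,-10],0],[[2.5,0,-14],0],[[2.5,0,-18],0],[[2.5,0,-18],0]]';python3 - <<'E'
from h import *
im,C,s=snap("wrist","w8");print(s['tool_pos'],s['tool_rot'],s['contact_force'])
snap("scene","s8")
a=cv2.imread("pics/w8.png")[0:300,130:430];b=cv2.imread("pics/s8.png")[150:270,320:470]
cv2.imwrite("pics/w8z.png",cv2.resize(a,None,fx=2,fy=2,interpolation=cv2.INTER_CUBIC))
cv2.imwrite("pics/s8z.png",cv2.resize(b,None,fx=4,fy=4,interpolation=cv2.INTER_CUBIC))
E
```

```text
time: 9.17
tool_pos: [0.5083, 0.1727, 0.0997]
tool_rot: [3.133, 0.003, 1.961]
contact_force: [1.0, 0.0, -3.6]
opening: 0.0196
[0.50828901 0.17269274 0.09969536] [3.13332289e+00 2.64806712e-03 1.96123281e+00] [ 1.03130374  0.02094007 -3.63289672]
```

View pics/w8z.png

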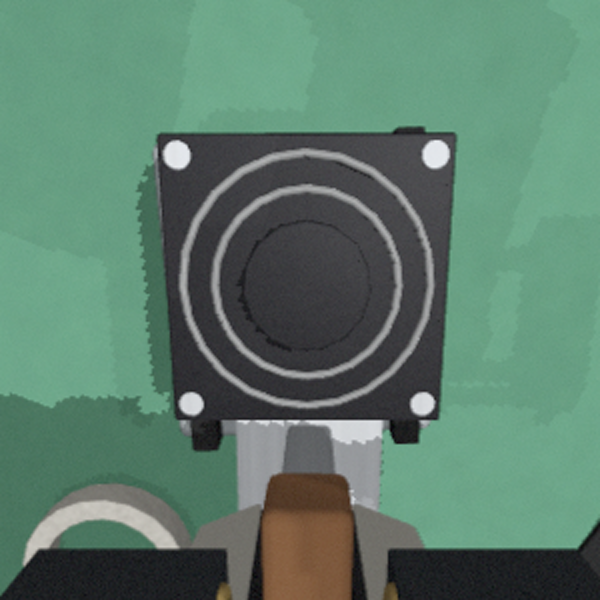

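View pics/s8z.png

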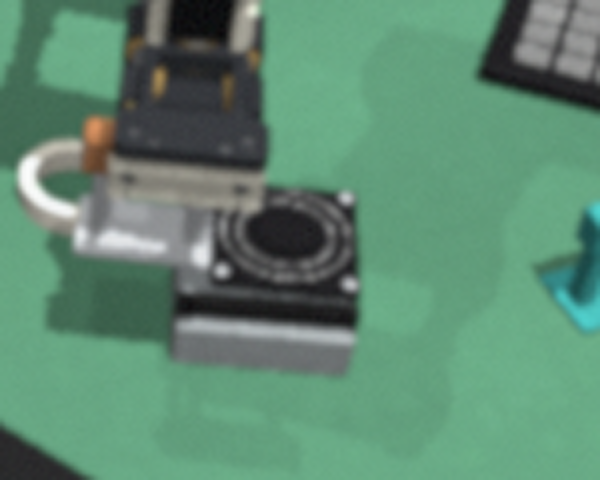

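The cover is up and sits flat and aligned on the blade, with its rear edge at row 418 and the post just behind it. I'll carry it to a spot beside the carrier where the wrist camera sees it unobstructed.

```bash
python3 d.py .60 -.2 .215 86
```

```text
t 9.27 pos [0.5079 0.1726 0.099 ] yaw 112.37 F [-0.6  0.2 -4. ] op 0.0199 q [ 0.19  0.49  1.67 -0.    0.97 -0.2 ]
shift [-379.9  -55.8 -115.5] turn 26.37
```

```bash
python3 -m pendant '[[[-5,-1,-3],0.3],[[-16,-2,-8],1.2],[[-33,-5,-15],2.4],[[-55,-8,-23],4],[[-80,-12,-32],5.7],[[-105,-16,-40],7.5],[[-130,-19,-48],9.2],[[-150,-22,-54],10.6],[[-163,-24,-58],11.6],[[-169,-25,-60],12]]'; python3 d.py .60 -.2 .215 86
```

```text
time: 10.1
tool_pos: [0.5493, 0.0043, 0.16]
tool_rot: [3.133, 0.002, 1.748]
contact_force: [0.5, -0.5, -3.6]
opening: 0.0199
t 10.1 pos [0.5493 0.0043 0.16  ] yaw 100.17 F [ 0.5 -0.5 -3.6] op 0.0199 q [-0.13  0.44  1.56  0.    1.13 -0.31]
shift [-210.2   14.3  -54.5] turn 14.17
```

```bash
python3 -m pendant '[[[-6,0,-2],0.4],[[-19,1,-6],1.4],[[-38,3,-11],2.8],[[-64,5,-18],4.5],[[-93,7,-26],6.5],[[-123,9,-34],8.5],[[-153,11,-42],10.6],[[-179,12,-48],12.4],[[-198,14,-53],13.6],[[-208,14,-55],14]]';  python3 -m pendant '[[[0,0,0],0],[[0,0,0],0],[[0,0,0],0]]'; python3 - <<'E'
from h import *
im,C,s=snap("wrist","w9");print(s['tool_pos'],s['tool_rot'],s['contact_force'])
E
```

```text
time: 10.93
tool_pos: [0.5999, -0.2005, 0.2159]
tool_rot: [3.132, 0.001, 1.501]
contact_force: [-0.8, 0.6, -3.0]
opening: 0.0197
time: 11.18
tool_pos: [0.5995, -0.1991, 0.2154]
tool_rot: [3.133, -0.001, 1.503]
contact_force: [-0.3, 0.2, -2.7]
opening: 0.0196
[ 0.59948725 -0.19908155  0.2153763 ] [ 3.13301270e+00 -5.52408373e-04  1.50273105e+00] [-0.34732308  0.24995388 -2.73817313]
```

View pics/w9.png

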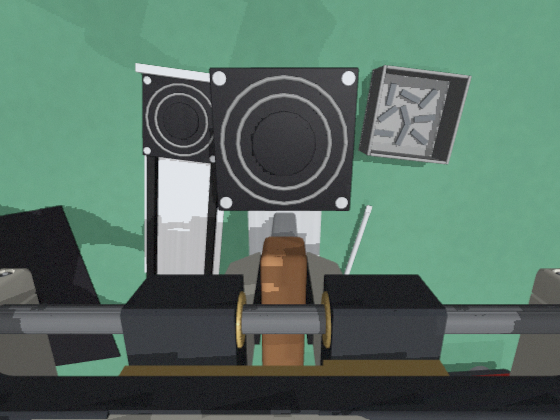

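```bash
python3 - <<'E'
import cv2
a=cv2.imread("pics/w9.png")
cv2.imwrite("pics/w9z.png",cv2.resize(a[55:205,120:240],None,fx=4,fy=4,interpolation=cv2.INTER_CUBIC))
cv2.imwrite("pics/w9y.png",cv2.resize(a[150:290,120:260],None,fx=4,fy=4,interpolation=cv2.INTER_CUBIC))
E
```

```text
(no output)
```

View pics/w9z.png

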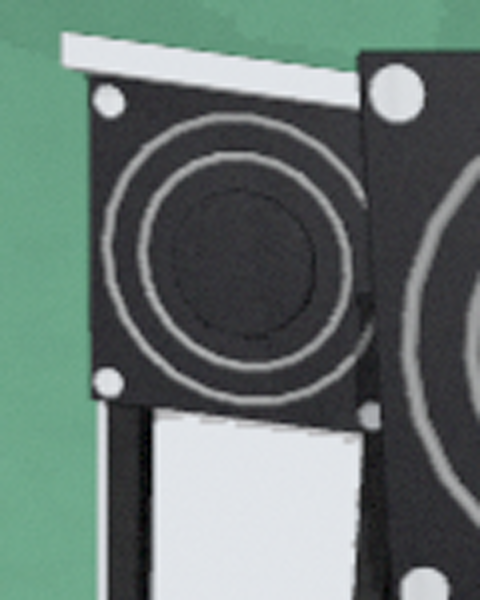

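View pics/w9y.png

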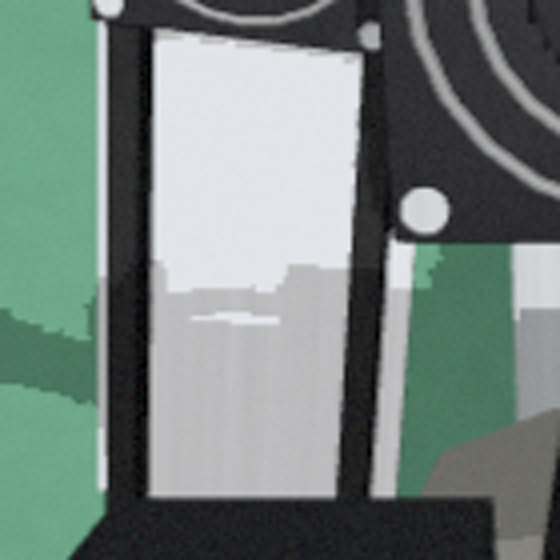

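```bash
python3 - <<'E'
from h import *
C=cal("wrist");s=robot.observe();R=Ro.from_euler('xyz',s['tool_rot']).as_matrix()
Zz=lambda u,v:(120+(u+.5)/4-.5,55+(v+.5)/4-.5)
Zy=lambda u,v:(120+(u+.5)/4-.5,150+(v+.5)/4-.5)
W=lambda p,z,f:p2w(C,f(*p),z)
t,th,r=fit2(np.array([(34.5,34.5),(-34.5,34.5),(-34.5,-34.5)])/1000,[W((109,100),.025,Zz),W((108,381),.025,Zz),W((370,415),.025,Zz)])
print("neigh",t,np.degrees(th),r)
b=W((245,262),.029,Zz);print("boss",b)
for n,p in(("Lo",(108,35)),("Lo",(108,490)),("Ri",(361,60)),("Ri",(337,490)),("Ro",(370,490)),("Ro",(386,250))):print(n,W(p,.017,Zy).round(4))
L=[W(p,.017,Zy)[:2] for p in((108,35),(108,490))];Rr=[W(p,.017,Zy)[:2] for p in((361,60),(337,490))]
for a,c,o in((L[0],L[1],-39),(Rr[0],Rr[1],30)):
    d=(a-c)/np.linalg.norm(a-c);n=np.array([-d[1],d[0]]);th=np.degrees(np.arctan2(d[1],d[0]))
    print("line yaw",th,"centre at y=-.2:",(lambda q:q[0]+(-.2-q[1])*d[0]/d[1])(c+n*o/1000))
print("endstop inner",W((90,75),.027,Zz),W((358,105),.027,Zz))
# carried cover
for p in((218,77),(349,77),(225,203),(341,203)):
    w=p2w(C,p,.2154-.0424+.011);print("cov",(1000*R.T@(w-s['tool_pos'])).round(1))
E
```

```text
neigh [ 0.50060672 -0.12112903] 78.55750890727874 [0.1 0.2 0.1]
boss [ 0.5019704  -0.12071923  0.029     ]
Lo [ 0.455 -0.158  0.017]
Lo [ 0.4283 -0.294   0.017 ]
Ri [ 0.5224 -0.1694  0.017 ]
Ri [ 0.4974 -0.299   0.017 ]
Ro [ 0.5073 -0.2997  0.017 ]
Ro [ 0.5221 -0.224   0.017 ]
line yaw 78.88290318574029 centre at y=-.2: 0.4865053478685291
line yaw 79.07456487493123 centre at y=-.2: 0.485902132189978
endstop inner [ 0.47087936 -0.07464385  0.027     ] [ 0.53509535 -0.08575497  0.027     ]
cov [ 99.5 -35.6  31.2]
cov [99.6 34.9 31.8]
cov [ 29.  -35.7  31.1]
cov [28.8 34.4 31.8]
```

Carrier yaw is about 78.8°, the neighbour's centre is at (0.501,-0.121), and the carried cover is still square on the blade. I'll move above the carrier.

```bash
python3 d.py .4728 -.2685 .12 78.8
```

```text
t 11.23 pos [ 0.5995 -0.1989  0.2154] yaw 86.12 F [-0.2 -0.  -4.4] op 0.0194 q [-0.44  0.54  1.23  0.    1.36 -0.38]
shift [ -78.1 -122.6   94.3] turn 7.32
```

```bash
python3 -m pendant '[[[-3,-4,1],0.2],[[-8,-12,5],0.7],[[-16,-25,12],1.5],[[-26,-41,23],2.5],[[-38,-60,38],3.6],[[-50,-79,54],4.8],[[-61,-96,70],5.8],[[-70,-110,83],6.6],[[-76,-119,91],7.1],[[-78,-123,94],7.3]]'; python3 -m pendant '[[[0,0,0],0],[[0,0,0],0],[[0,0,0],0]]'; python3 - <<'E'
from h import *
im,C,s=snap("wrist","w10");print(s['tool_pos'],s['tool_rot'],s['contact_force'])
snap("scene","s10")
b=cv2.imread("pics/s10.png")[110:220,170:310]
cv2.imwrite("pics/s10z.png",cv2.resize(b,None,fx=4,fy=4,interpolation=cv2.INTER_CUBIC))
E
python3 d.py .4728 -.2685 .07 78.8
```

```text
time: 12.07
tool_pos: [0.4702, -0.2678, 0.1191]
tool_rot: [3.136, -0.003, 1.375]
contact_force: [-0.5, 0.0, -2.8]
opening: 0.0196
time: 12.32
tool_pos: [0.4712, -0.2675, 0.1198]
tool_rot: [3.134, -0.002, 1.376]
contact_force: [0.9, -0.7, -2.9]
opening: 0.0195
[ 0.47115419 -0.26749151  0.11983769] [ 3.13442665e+00 -2.18756374e-03  1.37609260e+00] [ 0.8852356  -0.68789503 -2.9392327 ]
t 12.42 pos [ 0.4712 -0.2676  0.1198] yaw 78.85 F [ 0.3  0.  -3.8] op 0.0199 q [-0.66  0.48  1.63  0.01  1.03 -0.47]
shift [-0.7  1.4 49.8] turn 0.05
```

View pics/w10.png

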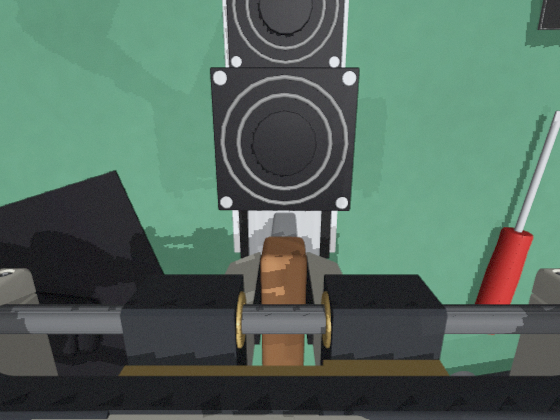

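View pics/s10z.png

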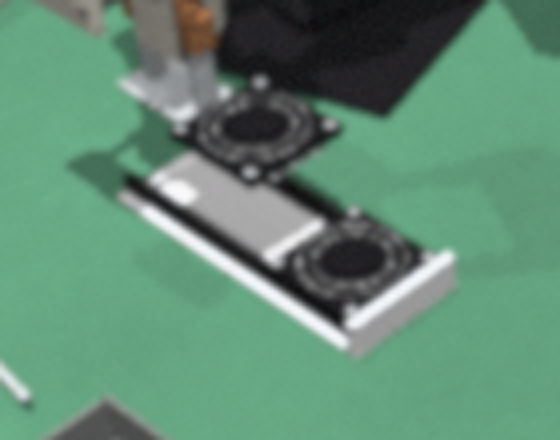

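```bash
python3 - <<'E'
from h import *
C=cal("wrist");s=robot.observe();R=Ro.from_euler('xyz',s['tool_rot']).as_matrix()
a=cv2.imread("pics/w10.png")
def blob(u,v,r=9):
    g=a[v-r:v+r+1,u-r:u+r+1].min(2).astype(float);m=g>130
    n,l,st,ce=cv2.connectedComponentsWithStats(m.astype(np.uint8));k=min(range(1,n),key=lambda i:np.hypot(*(ce[i]-r))+ (st[i][4]<15)*100);return ce[k]+[u-r,v-r]
T=lambda p,z:(1000*R.T@(p2w(C,p,z)-s['tool_pos'])).round(1)
zc=s['tool_pos'][2]-.0424+.011
for p,z in(((236,62),.025),((334,62),.025),((219,77),zc),((349,77),zc),((225,203),zc),((341,203),zc)):
    b=blob(*p);print(p,b.round(1),T(b,z))
for p in((247,240),(241,240),(321,240),(331,240)):print("rail",T(p,.017))
g=a[250,228:250].mean(1),a[250,312:340].mean(1);print(g[0].round(),g[1].round())
E
```

```text
(236, 62) [236.   61.1] [114.9 -34.1  94.8]
(334, 62) [333.9  61.4] [114.8  35.2  95.3]
(219, 77) [219.6  77.3] [ 99.3 -34.9  31.4]
(349, 77) [348.7  77.8] [99.1 34.7 31.9]
(225, 203) [225.9 201.8] [ 29.6 -35.2  31.2]
(341, 203) [341.5 202.3] [29.2 34.7 31.7]
rail [-25.1 -31.8 102.5]
rail [-25.1 -37.  102.5]
rail [-25.2  32.  102.9]
rail [-25.2  40.6 103. ]
[ 99.  99. 101.  98.  98. 107. 152. 191. 192. 193. 193. 180. 107.  29.
  30.  30.  36.  32.  35.  37.  64. 115.] [153. 152. 156. 155. 155. 153. 145. 108.  31.  32.  35.  33.  38.  30.
  30.  35.  33. 124. 190. 193. 196. 196. 185. 139. 100.  96. 113. 141.]
```

Neighbour and carried cover agree laterally to 0.7 mm, with a gap of about 5 mm. I'll lower in two stages.

```bash
python3 -m pendant '[[[0,0.3,4],0],[[0,0.7,12],0],[[0,0.7,22],0],[[0,0.7,32],0],[[0,0.7,41],0],[[0,0.7,48],0],[[0,0.7,53],0],[[0,0.7,56],0],[[0,0.7,56],0],[[0,0.7,56],0]]'; python3 - <<'E'
from h import *
im,C,s=snap("wrist","w11");print(s['tool_pos'],s['tool_rot'],s['contact_force'])
snap("scene","s11")
b=cv2.imread("pics/s11.png")[110:220,170:310]
cv2.imwrite("pics/s11z.png",cv2.resize(b,None,fx=4,fy=4,interpolation=cv2.INTER_CUBIC))
E
```

```text
time: 13.25
tool_pos: [0.4724, -0.2678, 0.0638]
tool_rot: [3.134, -0.002, 1.376]
contact_force: [0.4, -0.7, -3.6]
opening: 0.0197
[ 0.4723829  -0.26778013  0.06384399] [ 3.13429620e+00 -2.00613553e-03  1.37613716e+00] [ 0.40944494 -0.66518645 -3.59877606]
```

View pics/w11.png

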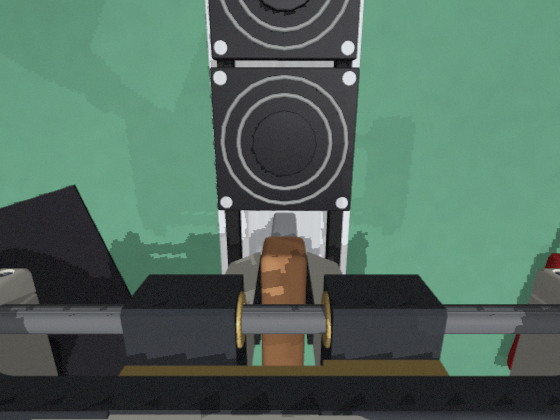

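View pics/s11z.png

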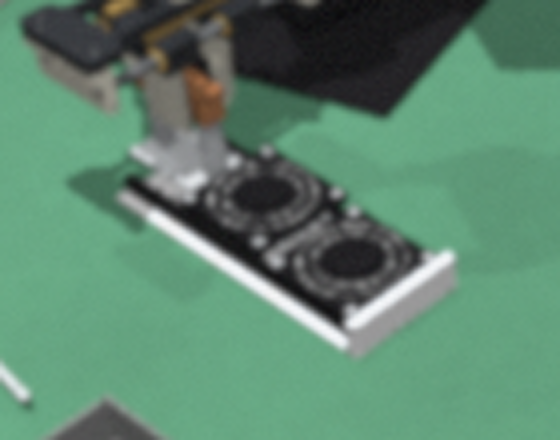

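Both covers are in line, with screw columns 220/348 and 220/349, and a small gap of 5–6 mm. I'll lower slowly onto the rails.

```bash
python3 -m pendant '[[[0,0,2],0],[[0,0,4],0],[[0,0,5],0],[[0,0,6],0],[[0,0,7],0],[[0,0,8],0],[[0,0,9],0],[[0,0,10.5],0],[[0,0,12.5],0],[[0,0,12.5],0]]';python3 -m pendant '[[[0,0,0],0],[[0,0,0],0]]'; python3 - <<'E'
from h import *
im,C,s=snap("wrist","w12");print(s['tool_pos'],s['tool_rot'],s['contact_force'])
cv2.imwrite("pics/w12z.png",cv2.resize(cv2.imread("pics/w12.png")[0:300,130:430],None,fx=2,fy=2,interpolation=cv2.INTER_CUBIC))
E
```

```text
time: 14.18
tool_pos: [0.4726, -0.2678, 0.0514]
tool_rot: [3.134, -0.002, 1.376]
contact_force: [0.2, 0.0, -1.8]
opening: 0.0195
time: 14.35
tool_pos: [0.4726, -0.2679, 0.0515]
tool_rot: [3.134, -0.002, 1.376]
contact_force: [-0.2, -0.1, -3.1]
opening: 0.0198
[ 0.47259439 -0.26785694  0.05148432] [ 3.13380666e+00 -1.81688540e-03  1.37608137e+00] [-0.24680192 -0.07498481 -3.12914935]
```

View pics/w12z.png

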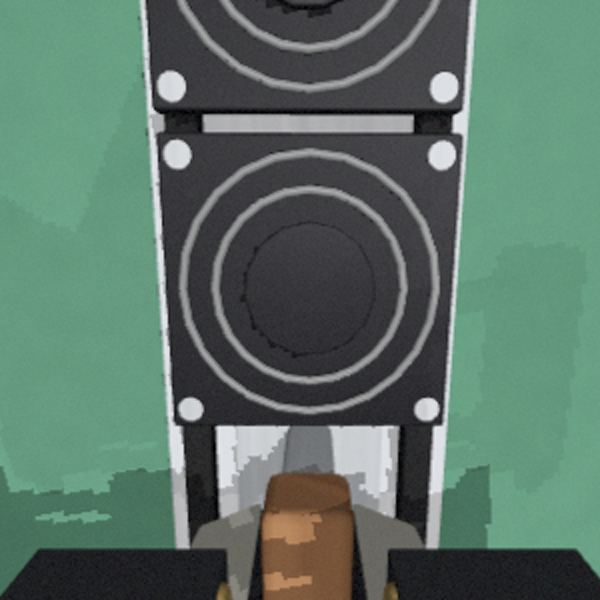

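The cover rests on the rails: relative to the lifter it has risen towards the camera. A gap shows at zoomed rows 112–134. I'll push with the lifter's front post.

```bash
python3 -m pendant '[[[1,0,0],0],[[2,0,0],0],[[3,0,0],0],[[4,0,0],0],[[5,0,0],0],[[6,0,0],0],[[6,0,0],0],[[6,0,0],0]]'; python3 - <<'E'
from h import *
im,C,s=snap("wrist","w13");print(s['tool_pos'],s['tool_rot'],s['contact_force'])
cv2.imwrite("pics/w13z.png",cv2.resize(cv2.imread("pics/w13.png")[0:300,130:430],None,fx=2,fy=2,interpolation=cv2.INTER_CUBIC))
E
```

```text
time: 15.07
tool_pos: [0.4738, -0.2618, 0.0515]
tool_rot: [3.134, -0.002, 1.376]
contact_force: [0.8, -0.9, -2.1]
opening: 0.0198
[ 0.47382492 -0.26182119  0.05153867] [ 3.13374320e+00 -1.91778880e-03  1.37619688e+00] [ 0.80835529 -0.92688472 -2.11272614]
```

View pics/w13z.png

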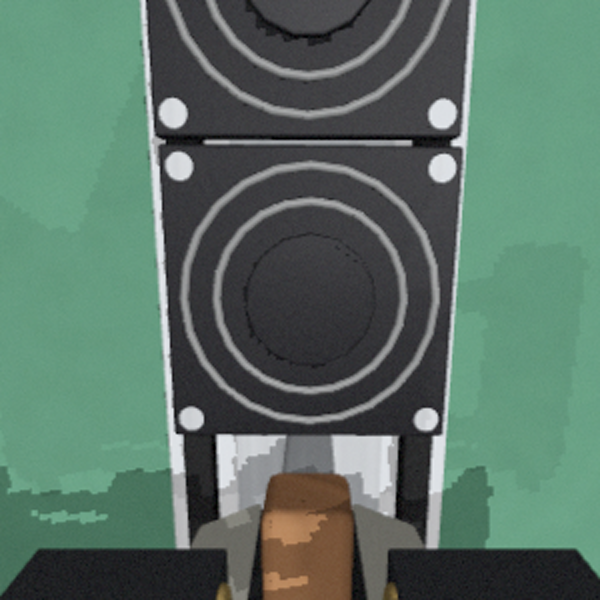

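```bash
python3 -m pendant '[[[0.7,0,0],0],[[1.4,0,0],0],[[2,0,0],0],[[2,0,0],0],[[2,0,0],0]]'; python3 - <<'E'
from h import *
im,C,s=snap("wrist","w14");print(s['tool_pos'],s['tool_rot'],s['contact_force'])
cv2.imwrite("pics/w14z.png",cv2.resize(cv2.imread("pics/w14.png")[0:120,190:370],None,fx=4,fy=4,interpolation=cv2.INTER_CUBIC))
E
```

```text
time: 15.53
tool_pos: [0.4742, -0.2599, 0.0515]
tool_rot: [3.134, -0.002, 1.376]
contact_force: [-0.1, -0.8, -3.2]
opening: 0.0199
[ 0.47418881 -0.25985486  0.05149401] [ 3.13379758e+00 -1.99112793e-03  1.37614422e+00] [-0.1315712  -0.75346826 -3.23748599]
```

View pics/w14z.png

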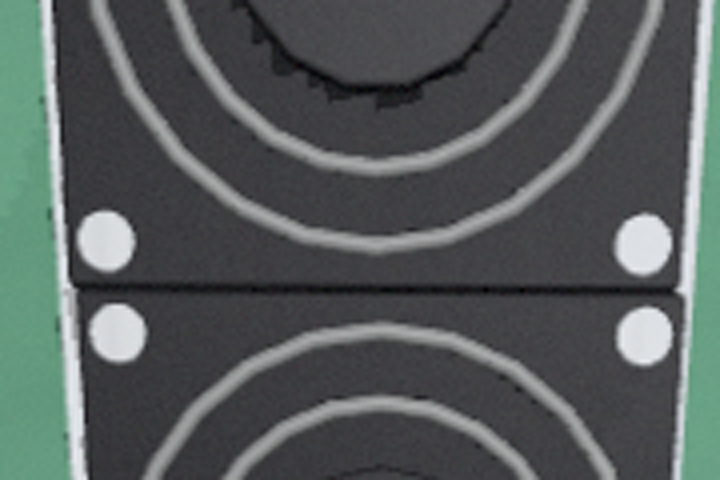

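```bash
python3 -m pendant '[[[0.5,0,0],0],[[1,0,0],0],[[1.2,0,0],0],[[1.2,0,0],0],[[1.2,0,0],0]]'; python3 - <<'E'
from h import *
im,C,s=snap("wrist","w15");print(s['tool_pos'],s['tool_rot'],s['contact_force'])
cv2.imwrite("pics/w15z.png",cv2.resize(cv2.imread("pics/w15.png")[0:120,190:370],None,fx=4,fy=4,interpolation=cv2.INTER_CUBIC))
E
```

```text
time: 16.0
tool_pos: [0.4746, -0.2592, 0.0516]
tool_rot: [3.133, -0.001, 1.376]
contact_force: [-0.0, -4.2, -2.8]
opening: 0.0197
[ 0.47460265 -0.25918704  0.05161209] [ 3.13313552e+00 -1.23645448e-03  1.37610353e+00] [-0.0274337  -4.24631065 -2.82648142]
```

View pics/w15z.png

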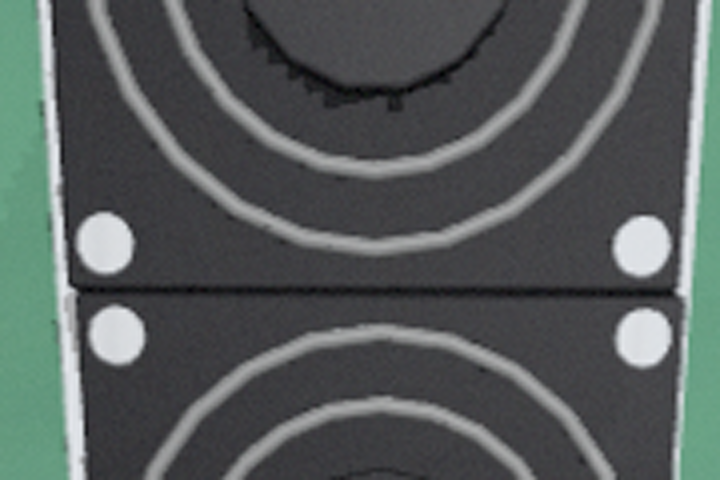

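The force rose to 4 N with no further motion and the seam is closed, so the cover is flush. I'll withdraw straight back.

```bash
python3 -m pendant '[[[-2,0,0],0],[[-7,0,0],0],[[-15,0,0],0],[[-26,0,0],0],[[-40,0,0],0],[[-55,0,0],0],[[-70,0,0],0],[[-85,0,0],0],[[-97,0,0],0],[[-102,0,0],0]]'; python3 -m pendant '[[[0,0,0],0],[[0,0,-5],0],[[0,0,-15],0],[[0,0,-30],0],[[0,0,-50],0],[[0,0,-70],0],[[0,0,-90],0],[[0,0,-100],0],[[0,0,-100],0],[[0,0,-100],0]]'; python3 - <<'E'
from h import *
im,C,s=snap("wrist","w16");print(s['tool_pos'],s['tool_rot'],s['contact_force'])
snap("scene","s16")
b=cv2.imread("pics/s16.png")[110:220,170:310]
cv2.imwrite("pics/s16z.png",cv2.resize(b,None,fx=4,fy=4,interpolation=cv2.INTER_CUBIC))
E
```

```text
time: 16.88
tool_pos: [0.4543, -0.3618, 0.0515]
tool_rot: [3.133, -0.001, 1.374]
contact_force: [0.7, -0.2, -2.4]
opening: 0.0201
time: 17.72
tool_pos: [0.4536, -0.3613, 0.1518]
tool_rot: [3.132, -0.0, 1.375]
contact_force: [-0.4, -0.7, -2.6]
opening: 0.0192
[ 0.45358015 -0.36126505  0.15182641] [ 3.13186703e+00 -8.96767983e-05  1.37485555e+00] [-0.40326565 -0.65897169 -2.61308061]
```

View pics/w16.png

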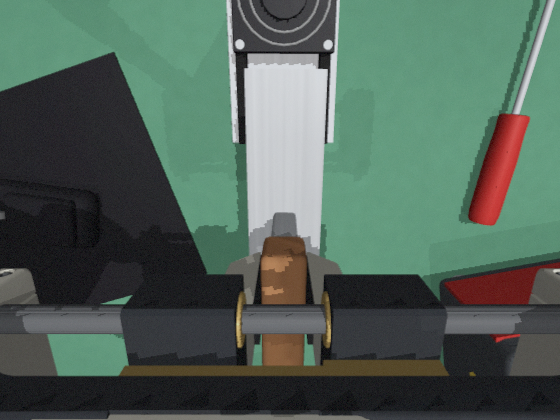

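View pics/s16z.png

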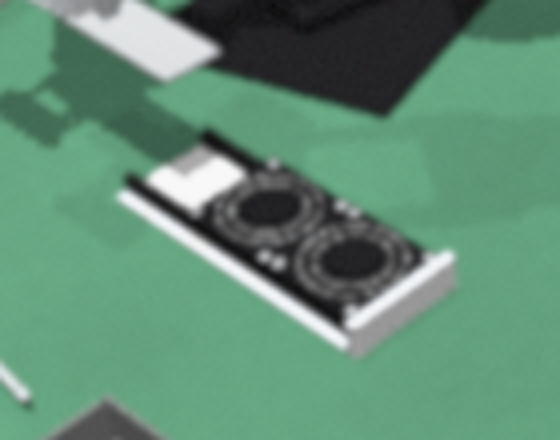

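The two covers lie flat and closed up on the carrier, with the neighbour against the stop, and the lifter is clear. I'll return towards the pad and check the carrier from the side on the way.

```bash
python3 d.py .60 -.2 .22 82
```

```text
t 17.82 pos [ 0.4529 -0.3609  0.1503] yaw 78.75 F [ 0.  -0.1 -2. ] op 0.0198 q [-0.81  0.5   1.49  0.01  1.15 -0.61]
shift [186.6 113.4 -68.5] turn -3.25
```

```bash
python3 -m pendant '[[[6,4,-8],0],[[20,12,-18],0],[[42,25,-30],-0.5],[[68,41,-42],-1],[[95,58,-52],-1.5],[[122,75,-60],-2],[[148,91,-66],-2.5],[[170,104,-68],-3],[[182,111,-68],-3.2],[[187,113,-68],-3.2]]'; python3 -m pendant '[[[0,0,0],0],[[0,0,0],0]]'; python3 - <<'E'
from h import *
im,C,s=snap("wrist","w17");print(s['tool_pos'],s['tool_rot'],s['contact_force'])
cv2.imwrite("pics/w17z.png",cv2.resize(cv2.imread("pics/w17.png")[40:240,110:270],None,fx=3,fy=3,interpolation=cv2.INTER_CUBIC))
E
python3 d.py .674 .1437 .13 82.6
```

```text
time: 18.65
tool_pos: [0.6008, -0.1973, 0.2186]
tool_rot: [3.135, -0.002, 1.433]
contact_force: [-1.5, 0.4, -2.1]
opening: 0.0197
time: 18.82
tool_pos: [0.6, -0.1975, 0.2177]
tool_rot: [3.138, -0.002, 1.433]
contact_force: [-0.4, 0.4, -1.4]
opening: 0.0197
[ 0.60003871 -0.19748353  0.21766669] [ 3.13759932e+00 -2.47486798e-03  1.43296535e+00] [-0.39275894  0.44467481 -1.42500121]
t 18.87 pos [ 0.5999 -0.1981  0.2179] yaw 82.05 F [-0.1 -0.7 -1.6] op 0.0199 q [-0.44  0.55  1.22  0.    1.37 -0.3 ]
shift [348.5  25.8  88.8] turn -0.55
```

View pics/w17z.png

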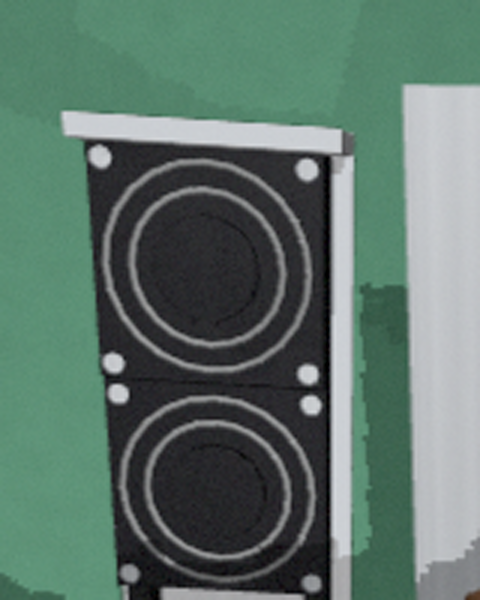

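```bash
python3 - <<'E'
from h import *
C=cal("wrist")
Z=lambda u,v:(110+(u+.5)/3-.5,40+(v+.5)/3-.5)
P=lambda *l:[p2w(C,Z(*p),.025) for p in l]
L=np.array([(34.75,34.75),(34.75,-34.75),(-34.75,34.75),(-34.75,-34.75)])/1000
a=fit2(L,P((99,156),(307,169),(113,363),(307,374)));b=fit2(L,P((118,393),(311,405),(129,573),(311,583)))
print(a,b);d=b[0]-a[0];t=a[1];print("dist",1000*np.array([d@[np.cos(t),np.sin(t)],d@[-np.sin(t),np.cos(t)]]),np.degrees(b[1]-a[1]))
E
```

```text
(array([ 0.50071442, -0.1213389 ]), np.float64(1.372172276181742), array([0.1, 0.1, 0.2, 0.3])) (array([ 0.48584332, -0.2003715 ]), np.float64(1.3691478483546047), array([0.1, 0.1, 0.1, 0.2]))
dist [-80.41310749  -1.01604618] -0.17328694993689572
```

Centre distance is 80.4 mm, lateral offset 1 mm, relative angle −0.2°, and the neighbour has not moved. I'll take the lifter back to the pad.

```bash
python3 -m pendant '[[[8,1,0],0],[[24,2,4],0],[[48,4,10],0],[[78,6,18],0],[[110,8,28],0],[[142,10,38],0],[[172,12,46],0],[[194,14,52],0],[[208,15,56],-0.5],[[214,16,58],-0.5]]'; python3 d.py .674 .1437 .13 82.6
```

```text
time: 19.7
tool_pos: [0.6453, 0.0133, 0.1598]
tool_rot: [3.138, -0.002, 1.443]
contact_force: [-0.5, -0.4, -2.0]
opening: 0.0196
t 19.7 pos [0.6453 0.0133 0.1598] yaw 82.65 F [-0.5 -0.4 -2. ] op 0.0196 q [-0.1   0.61  1.26  0.    1.26  0.03]
shift [133.   11.7  30.2] turn 0.05
```

```bash
python3 -m pendant '[[[8,1,2],0],[[24,2,6],0],[[46,4,12],0],[[70,6,18],0],[[94,8,24],0],[[114,10,28],0],[[127,11,30],0],[[133,12,30],0],[[133,12,30],0],[[133,12,30],0]]'; python3 - <<'E'
from h import *
im,C,s=snap("wrist","w18");print(s['tool_pos'],s['tool_rot'],s['contact_force'])
cv2.imwrite("pics/w18z.png",cv2.resize(cv2.imread("pics/w18.png")[20:270,180:400],None,fx=2.4,fy=2.4,interpolation=cv2.INTER_CUBIC))
E
```

```text
time: 20.53
tool_pos: [0.6745, 0.1429, 0.1305]
tool_rot: [3.138, -0.002, 1.442]
contact_force: [0.7, -0.4, -1.0]
opening: 0.0197
[0.67446068 0.14291907 0.13049729] [ 3.13790985e+00 -1.96034686e-03  1.44216415e+00] [ 0.65002715 -0.39691538 -1.03679451]
```

View pics/w18z.png

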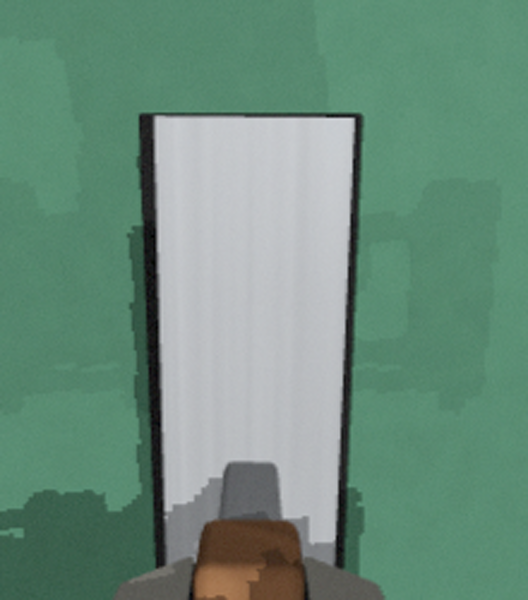

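```bash
python3 - <<'E'
from h import *
C=cal("wrist");s=robot.observe();R=Ro.from_euler('xyz',s['tool_rot']).as_matrix()
a=cv2.imread("pics/w18.png").astype(int)
Z=lambda u,v:(180+(u+.5)/2.4-.5,20+(v+.5)/2.4-.5)
T=lambda p,z:(1000*R.T@(p2w(C,Z(*p),z)-s['tool_pos'])).round(1)
for n,p in(("FL",(140,114)),("FR",(363,115)),("L2",(149,300)),("R2",(354.5,300)),("L3",(158,530)),("R3",(345.5,530))):print(n,T(p,.004))
zb=s['tool_pos'][2]-.0394
for p in((154,116),(356,118)):print("tip",T(p,zb))
E
```

```text
FL [114.3 -36.9 126.7]
FR [114.1  37.6 127. ]
L2 [ 53.2 -36.2 126.6]
R2 [ 53.2  37.3 126.8]
L3 [-35.5 -36.1 126.4]
R3 [-35.6  37.4 126.7]
tip [104.8 -22.6  39.5]
tip [104.4  24.3  39.7]
```

Pad and blade agree within about 0.4 mm and 0.1°. I'll lower onto the pad.

```bash
python3 -m pendant '[[[0,0,6],0],[[0,0,18],0],[[0,0,32],0],[[0,0,46],0],[[0,0,58],0],[[0,0,68],0],[[0,0,75],0],[[0,0,79],0],[[0,0,81],0],[[0,0,81],0]]'; python3 -m pendant '[[[0,0,1],0],[[0,0,2],0],[[0,0,2.6],0],[[0,0,2.6],0],[[0,0,2.6],0]]'
```

```text
time: 21.42
tool_pos: [0.6748, 0.1426, 0.0494]
tool_rot: [3.138, -0.002, 1.442]
contact_force: [0.1, 0.3, -1.9]
opening: 0.0198
time: 21.83
tool_pos: [0.6749, 0.1426, 0.0471]
tool_rot: [3.138, -0.002, 1.442]
contact_force: [-0.8, 1.0, -1.1]
opening: 0.0199
```

```bash
python3 -m pendant '[[[0,0,0.5],0],[[0,0,0.8],0],[[0,0,0.8],0],[[0,0,0.8],0]]'
```

```text
time: 22.17
tool_pos: [0.6749, 0.1426, 0.0462]
tool_rot: [3.138, -0.002, 1.442]
contact_force: [0.0, -0.0, -1.9]
opening: 0.0195
```

```bash
python3 -m pendant '[[[0,0,0.4],0],[[0,0,0.8],0],[[0,0,0.8],0],[[0,0,0.8],0]]'; python3 -m pendant '[[[0,0,0],0],[[0,0,0],0]]'
```

```text
time: 22.5
tool_pos: [0.675, 0.1427, 0.046]
tool_rot: [3.137, -0.002, 1.442]
contact_force: [-0.2, -0.2, 2.4]
opening: 0.0195
time: 22.67
tool_pos: [0.6751, 0.1427, 0.046]
tool_rot: [3.137, -0.002, 1.442]
contact_force: [-0.5, 0.5, 1.4]
opening: 0.0195
```

Contact: the force went from −1.9 to about +2 N. I'll release slowly.

```bash
python3 -m pendant '[[[0,0,0],0],[[0,0,0],0],[[0,0,0],0],[[0,0,0],0],[[0,0,0],0],[[0,0,0],0],[[0,0,0],0],[[0,0,0],0],[[0,0,0],0],[[0,0,0],0]]' 0.8 ; python3 -m pendant '[[[0,0,-8],0],[[0,0,-24],0],[[0,0,-48],0],[[0,0,-75],0],[[0,0,-105],0],[[0,0,-130],0],[[0,0,-140],0],[[0,0,-140],0]]'; python3 - <<'E'
from h import *
im,C,s=snap("wrist","w19");print(s['tool_pos'],s['tool_rot'],s['contact_force'])
snap("scene","s19")
E
```

```text
time: 23.5
tool_pos: [0.6751, 0.1427, 0.046]
tool_rot: [3.137, -0.002, 1.442]
contact_force: [-0.6, -1.0, -0.0]
opening: 0.0733
time: 24.17
tool_pos: [0.6758, 0.1426, 0.1898]
tool_rot: [3.131, -0.004, 1.442]
contact_force: [0.2, -0.7, -0.4]
opening: 0.0737
[0.67579964 0.1426347  0.18978048] [ 3.13056448 -0.00365681  1.4416965 ] [ 0.22560913 -0.66463868 -0.43538458]
```

View pics/w19.png

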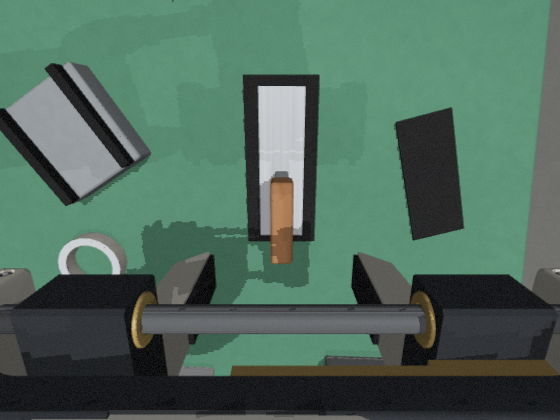

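View pics/s19.png

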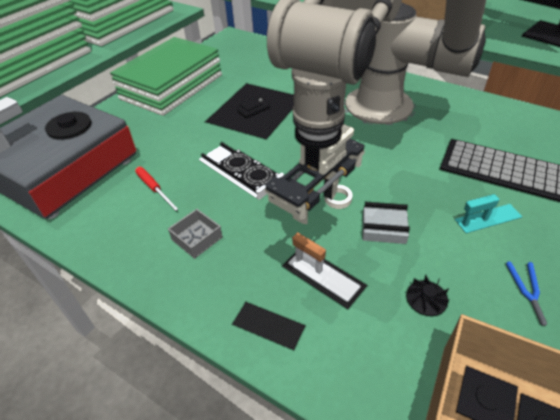

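The lifter lies flat and centred on its pad (wrist picture, 245–320 × 75–243). The stand is empty, the covers sit together on the carrier, and the bystanders are where they were.

```bash
python3 - <<'E'
from cell import robot
print(robot.hand_in())
E
```

```text
the job is handed in; nothing more can be done
None
```

I lifted the cover off the stand with the lifter and set it down on the carrier rails about 5 mm short of the neighbour. I then pushed it up to the neighbour with the lifter's front post and laid the lifter back on its pad. The job was handed in at about 24 s.

Last checks:
- **Covers:** the centres were 80.4 mm apart and the cover sat about 1 mm sideways of the neighbour, which I left as it was. The relative angle was about −0.2° and the seam looked closed. The neighbour had not moved, and the push met about 4 N once the cover was seated.
- **Lifter:** just before lowering, the blade matched the pad within about 0.4 mm and 0.1°. In the final picture it lies flat and centred.
- **Bystanders:** the tape, screwdriver, bin and impeller look unmoved in the final scene picture.

No check failed. The wrist force readings were noisy by about 1 N, so I took the pad contact from the change of sign and the set-down on the rails from the picture.

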